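Die into the third slot of the rack

ROBOT

A 6-joint arm with a two-finger parallel gripper is mounted at the origin on a cart in front of the work surface, level with it; the furniture and walls round the work are solid. World frame = base frame: x ahead of the robot, y to its left, z up, the work surface at z = 0. Lengths are in mm, angles in rad, forces in N, time in s.
With the tool pointing down it reaches from about 400 to 825 mm from the base axis. Payload 7 kg.
Tool frame: the origin (TCP) lies at the very end of the fingers, on their centre line; the grasp point (between the pads) lies 19 mm behind it; z points along the fingers, y is the direction in which the jaws open and shut (so a half turn about z gives the same grasp; the last joint's range is limited). The gripper opens to 88 mm and grips with 3 to 60 N. Pads are 19 mm wide; open, the fingers measure 130 mm over their backs; the gripper's body (78 mm by 193 mm) begins 47 mm behind the grasp point.
Start: joints at [1.484, 0.359, 0.012, 0, -1.224, -0.288], TCP at [247.115, 628.116, 226.561] pointing down, gripper open.
Joint ranges: [-3.07, 3.07], [-1.43, 2.12], [-1.02, 1.25], [-3.03, 1.67], [-3.05, -0], [-3.03, 3.03]. Speed limits (rad/s): [2.39, 2.39, 3.01, 3.14, 3.14, 3.14].

INTERFACE

Orientations are given as a unit quaternion [x, y, z, w].
In Python, from plant import bot gives the robot as it stands. Calls block until the motion is done:
- bot.move_ptp(position, orientation): joint-space move of the TCP to a pose.
- bot.line_to(position, velocity=150, ori=None): straight line of the TCP; ori=None keeps the orientation; velocity is the mean speed in mm/s.
- bot.move_joints(angles): joint-space move.
- bot.move_gripper(opening, force=None): finger opening in mm; force is the grip in N (None keeps the last); returns when the fingers have stopped.
- bot.pause(seconds).
- bot.solve_ik(position, orientation): joint angles nearest the present ones, or None.
- bot.read_state(): the state.
- bot.camera(name): name is "scene" or "top" or "wrist"; returns the picture (400x640x3 uint8, red, green, blue); there is no depth.
- bot.get_calibration(name): a dict with "fx", "fy", "cx", "cy" (pixels), "view" (4x4, takes a point from world to camera coordinates); the wrist camera has in their place "T_tool_cam" (4x4, takes a point from camera to tool coordinates, whose origin is the TCP and whose axes are the flange's). Camera axes: x right, y up, looking along -z (the intrinsics and any distortion apply to the point x, -y, -z); pixel columns grow to the right and rows downward; lengths in mm; the calibration is good to about 2 mm. A picture is of the moment at which its call begins: read the wrist's pose just before it. get_calibration takes no time and is no camera call.
A pose or a line that the arm cannot do raises bot.Unreachable and nothing moves.
- bot.close_job(): hands the job in, once; it reports no verdict.
The state is a dict: "t": time; "joint_pos": joint angles; "qvel": joint speeds; "tau": joint torques, N m; "tcp_pos": TCP position; "eef_rot": TCP orientation; "contact_force": force on the tool from outside, world axes, zero at the start; "moment": the same for the moment, N m; "width": finger opening in mm.
Only numpy, scipy, OpenCV 4.12 (cv2) and the standard library are available. Lean on these libraries where they do the work, as an engineer would, in place of code of your own. Each camera call takes 0.05 s, during which the arm holds its last target.

TASK

One steel die lies on the front rail of the low die rack, at one end of it. With closed fingertips push it along the rail, counting the gaps between the dividers from the end where it lies (gaps that already hold a die count too), and when it stands before the third gap push it straight in until it is fully home, about flush with the divider ends. Do not lift or tip the die, and leave the stored dies, the collar and everything else where they are.

Things in the scene. Friction and masses are not known exactly. Their poses are not given: they have to be found in the camera images.
- rack: Fixed low die rack, 99 mm deep (own x, away from the robot), 342 mm long (own y, to the robot's left), turned up to 0.15 rad; origin on its underside. Base plate 4 mm thick: parts on it stand at z = 4 mm. All x, y, z here and below are in this frame. Front lip from x = -53 to -48 mm, top z = 9 mm; back stop from x = 40 to 46 mm.
- rail (a point): Middle of the front rail, at x = -25, y = 0, z = 4 mm of the rack. The rail is the plain ledge between the lip and the round noses of the dividers, x = -48 to -2 mm, running the rack's whole length along y, open at both ends, 48 mm past the outer dividers.
- comb (a point): Middle of the comb of dividers, at x = 20, y = 0, z = 4 mm of the rack. Seven dividers, 6 mm thick, from x = -2 to 40 mm, tops at z = 16 mm, at y = 0, +-40, +-80, +-120 mm; between them six gaps, 34 mm wide, 42 mm deep, with centres at y = +-20, +-60, +-100 mm.
- die: The loose die to be pushed: light grey steel block, 30 mm along its own x, 40 mm along its own y, 20 mm high, 0.17 kg; origin at the centre of its underside. It starts on the rail outside the outer divider, at the left or the right end (it varies), its 40 mm side across the rail, with 6 mm play between lip and noses; kept along the lip, its corners cannot catch on the noses. Fully home in a gap, its centre is at x = 20 mm in the rack's frame.
- collar: Loose flat brown ring, 26 mm across and 10 mm high, origin at the centre of its underside, lying on the rail at the other end from the die. Leave it there.
- stored_die_a: Loose die of the same kind, standing home in the second gap from the left end: 30 mm along its own x, 40 mm along its own y, 20 mm high, 0.17 kg; origin at the centre of its underside. Leave it there.
- stored_die_b: Loose die of the same kind, standing home in the second gap from the right end: 30 mm along its own x, 40 mm along its own y, 20 mm high, 0.17 kg; origin at the centre of its underside. Leave it there.
- hex_key: Loose dark hex key, 34 x 92 x 9 mm, lying on the table behind the rack; a bystander.
- tape: Loose green roll of tape, 61 mm across and 18 mm high, origin at the centre of its underside, on the table behind the rack; a bystander.
There are look-alikes about, which are no part of the job. Leave any red or turquoise look-alike of the die alone.

How it is judged (in metres and radians):
On the way, in this order (a step that is already met when the one before it is completed fails the run):
1. the die, on the rail, stands before the first gap from its end (((y of collar in the frame of rack below 0 m and y of die in the frame of rack between 0.086 and 0.114 m and x of die in the frame of rack below -0.012 m) or (y of collar in the frame of rack above 0 m and y of die in the frame of rack between -0.114 and -0.086 m and x of die in the frame of rack below -0.012 m))), for 0.05 s.
2. the die, on the rail, stands before the second gap (((y of collar in the frame of rack below 0 m and y of die in the frame of rack between 0.046 and 0.074 m and x of die in the frame of rack below -0.012 m) or (y of collar in the frame of rack above 0 m and y of die in the frame of rack between -0.074 and -0.046 m and x of die in the frame of rack below -0.012 m))), for 0.05 s.
3. the die, on the rail, stands before the third gap (((y of collar in the frame of rack below 0 m and y of die in the frame of rack between 0.012 and 0.028 m and x of die in the frame of rack below -0.012 m) or (y of collar in the frame of rack above 0 m and y of die in the frame of rack between -0.028 and -0.012 m and x of die in the frame of rack below -0.012 m))), for 0.05 s.
At the end, for the whole second after the job is handed in: The die stands flat in the third gap, counted from the end where it started (the end without the collar), no more than 5 mm short of the back stop, at rest (((y of collar in the frame of rack below 0 m and y of die in the frame of rack between 0.014 and 0.026 m and x of die in the frame of rack above 0.015 m and z of die in the frame of rack below 0.008 m and angle between die's own z axis and vertical below 0.1 rad and linear speed of die below 0.01 m/s) or (y of collar in the frame of rack above 0 m and y of die in the frame of rack between -0.026 and -0.014 m and x of die in the frame of rack above 0.015 m and z of die in the frame of rack below 0.008 m and angle between die's own z axis and vertical below 0.1 rad and linear speed of die below 0.01 m/s))); the robot touches nothing.
It fails at once if the die is lifted more than 10 mm off the rack (z of die in the frame of rack above 0.014 m).
It fails at once if the die is tipped by more than 0.35 rad (angle between die's own z axis and vertical above 0.35 rad).
It fails at once if the collar is moved more than 10 mm (distance of collar from where it was at the start of the episode above 0.01 m).
It fails at once if a stored die is moved more than 10 mm (distance of any of stored_die_a, stored_die_b from where it was at the start of the episode above 0.01 m).
It fails at once if the hex key or the tape is moved more than 10 mm (distance of any of hex_key, tape from where it was at the start of the episode above 0.01 m).
It also fails if it takes over 54 s, if anything falls off the work surface, if the arm or the gripper's body presses on something with over 40 N, if the wrist force passes 120 N, or if a joint passes its speed limit or range.

## Working session

There is one attempt and no reset: what is moved stays moved. The work goes in short steps, each a Python script; the robot and the scene stay as the last script left them, time stands still between calls to the robot, and variables do not carry over. Pictures are saved under pics/ and viewed, and the job is handed in when it is done.

```bash
ls; mkdir -p pics
python3 - <<'E'
from plant import bot
import cv2,json
for n in("scene","top","wrist"):
    cv2.imwrite(f"pics/{n}0.png",bot.camera(n)[:,:,::-1])
    print(n,bot.get_calibration(n))
print(bot.read_state())
E
```

```text
pics
scene {'fx': 460.26729286587096, 'fy': 460.26729286587096, 'cx': 322.3409354312385, 'cy': 203.22150212218463, 'view': array([[ 6.04139797e-01, -7.96536808e-01,  2.33285151e-02,
        -1.41047939e+02],
       [ 3.70404529e-01,  3.06615686e-01,  8.76805170e-01,
        -3.18158014e+02],
       [-7.05560480e-01, -5.21071909e-01,  4.80279580e-01,
        -3.71992192e+02],
       [ 0.00000000e+00,  0.00000000e+00,  0.00000000e+00,
         1.00000000e+00]])}
top {'fx': 503.1651786098858, 'fy': 503.1651786098858, 'cx': 326.79606501656406, 'cy': 205.67373294233582, 'view': array([[-1.22412454e-02, -9.99169934e-01, -3.88535042e-02,
         2.51262662e+02],
       [ 9.81074572e-01, -1.95106951e-02,  1.92644794e-01,
        -5.47645085e+02],
       [-1.93242945e-01, -3.57599728e-02,  9.80499051e-01,
        -8.53888569e+02],
       [ 0.00000000e+00,  0.00000000e+00,  0.00000000e+00,
         1.00000000e+00]])}
wrist {'fx': 331.2058846592983, 'fy': 331.2058846592983, 'cx': 317.83983018227605, 'cy': 200.37664814054986, 'T_tool_cam': array([[ 2.49664902e-04,  9.63878102e-01,  2.66343656e-
[... 277 characters left out ...]
0e+00]])}
{'t': 0.15, 'joint_pos': array([ 1.48414949e+00,  3.59208955e-01,  1.12514157e-02, -2.43990518e-04,
       -1.22406361e+00, -2.88072642e-01]), 'qvel': array([ 7.63598918e-05, -1.63257403e-03,  1.80059990e-03,  4.22458325e-04,
       -1.10572987e-03,  2.02572327e-03]), 'tau': array([-6.72851329e-04, -5.83276570e+01,  2.93290508e+01,  7.00114042e+00,
        8.80940119e-03, -1.02956619e-04]), 'tcp_pos': array([246.96890109, 627.80359703, 225.84068349]), 'eef_rot': array([ 9.82491522e-01, -1.86306257e-01, -5.25550216e-05,  6.20840095e-04]), 'contact_force': array([0.08997757, 0.22836901, 0.68021216]), 'moment': array([ 0.00149046, -0.03461351, -0.02497453]), 'width': 87.6480157387524}
```

View pics/top0.png

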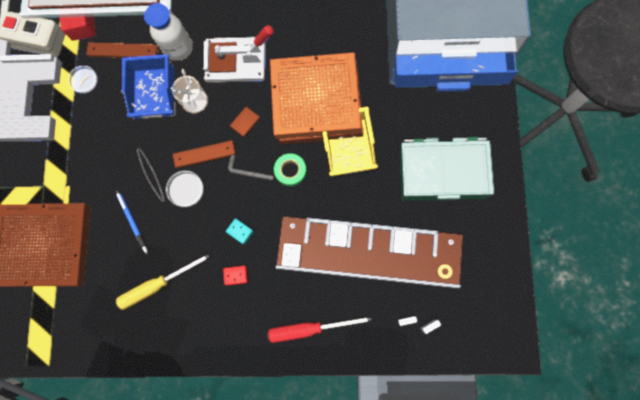

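View pics/scene0.png

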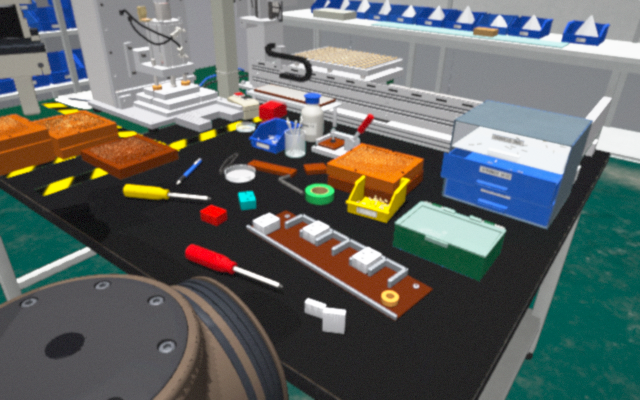

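The loose light-grey die is at the rack's left end, at about (290,255) in the top view. The collar is on the right at (445,271), and the stored dies are at (340,234) and (402,241). The red (234,275) and turquoise (239,231) blocks are look-alikes lying off the rack. I'll enlarge the picture to confirm.

Run:
```python
import cv2
a=cv2.imread("pics/top0.png")[205:300,268:472]
a=cv2.resize(a,(792,369),interpolation=cv2.INTER_CUBIC) if 0 else cv2.resize(a,None,fx=3.9,fy=3.9,interpolation=cv2.INTER_CUBIC)
cv2.imwrite("pics/topcrop.png",a)
```

```text
(no output)
```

View pics/topcrop.png

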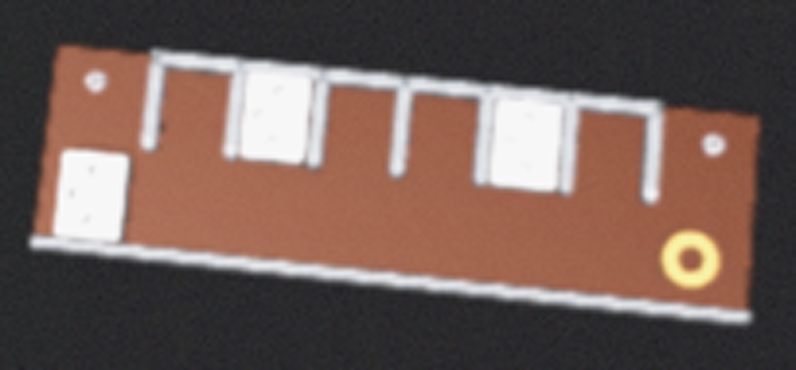

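```bash
cat > h.py <<'E'
import numpy as np
from scipy.optimize import least_squares
def proj(cal,P,view=None):
    V=cal["view"] if view is None else view
    c=(V[:3,:3]@np.atleast_2d(P).T).T+V[:3,3]
    return np.c_[cal["fx"]*c[:,0]/-c[:,2]+cal["cx"], cal["fy"]*-c[:,1]/-c[:,2]+cal["cy"]]
def r2w(p,rk):
    x,y,a=p; rk=np.atleast_2d(rk).astype(float); c,s=np.cos(a),np.sin(a)
    return np.c_[x+c*rk[:,0]-s*rk[:,1], y+s*rk[:,0]+c*rk[:,1], rk[:,2]]
def fit(cal,rk,uv,view=None,x0=(500,0,0)):
    f=lambda p:(proj(cal,r2w(p,rk),view)-uv).ravel()
    r=least_squares(f,x0,loss="soft_l1"); return r.x,r.fun.reshape(-1,2)
def back(cal,uv,z,view=None):
    V=cal["view"] if view is None else view
    R,t=V[:3,:3],V[:3,3]; o=-R.T@t
    d=R.T@np.array([(uv[0]-cal["cx"])/cal["fx"],-(uv[1]-cal["cy"])/cal["fy"],-1])
    return o+d*(z-o[2])/d[2]
def w2r(p,w):
    c,s=np.cos(p[2]),np.sin(p[2]); dx,dy=w[0]-p[0],w[1]-p[1]
    return np.array([c*dx+s*dy,-s*dx+c*dy,w[2]])
def wview(bot,s,cal):
    from scipy.spatial.transform import Rotation as Ro
    T=np.eye(4);T[:3,:3]=Ro.from_quat(s["eef_rot"]).as_matrix();T[:3,3]=s["tcp_pos"]
    return np.linalg.inv(T@cal["T_tool_cam"])
E
python3 - <<'E'
from plant import bot
from h import *
cal=bot.get_calibration("top")
L=[(58,46,46,171,4),(760,117,46,-171,4),(32,241,-50.5,171,9),(750,317,-50.5,-171,9),(148,150,-2,120,16),(230,157,-2,80,16),(316,167,-2,40,16),(397,176,-2,0,16),(480,184,-2,-40,16),(566,192,-2,-80,16),(650,203,-2,-120,16)]
L=np.array(L,float); uv=(L[:,:2]+.5)/3.9-.5+[268,205]
p,r=fit(cal,L[:,2:],uv,x0=(500,150,0)); print(p,r.round(1).tolist())
c=lambda u,v:((u+.5)/3.9-.5+268,(v+.5)/3.9-.5+205)
for n,q,z in[("die top corners",(62,150),24),("",(129,155),24),("",(122,241),24),("",(54,237),24),("collar",(690,259),14)]:
    print(n,w2r(p,back(cal,c(*q),z)).round(1))
V=cal["view"];print(-V[:3,:3].T@V[:3,3])
E
```

```text
[ 4.76919020e+02  1.65309613e+02 -1.20511300e-01] [[0.2, -0.1], [-0.2, -0.2], [0.1, -0.1], [-0.0, 0.1], [-0.0, -0.1], [0.2, 0.4], [-0.6, 0.0], [0.1, -0.1], [0.3, 0.1], [-0.1, 0.3], [0.1, -0.3]]
die top corners [ -7.2 160.1  24. ]
 [ -6.3 128.   24. ]
 [-47.1 126.4  24. ]
 [-48.7 158.8  24. ]
collar [ -26.7 -140.6   14. ]
[375.34849324 209.83412952 952.50034067]
```

View pics/wrist0.png

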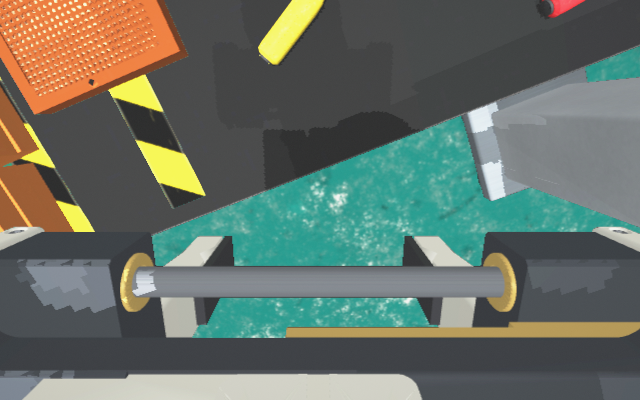

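```bash
cat >> h.py <<'E'
RP=np.array([476.9,165.3,-0.1205])
def W(x,y,z): return r2w(RP,(x,y,z))[0]
def quat(flip):
    from scipy.spatial.transform import Rotation as Ro
    a=RP[2]; s=-1 if flip else 1
    y=s*np.array([np.cos(a),np.sin(a),0]); z=np.array([0,0,-1.]); x=np.cross(y,z)
    return Ro.from_matrix(np.c_[x,y,z]).as_quat()
E
python3 - <<'E'
from plant import bot
from h import *
for f in(0,1):
    for q in[(-29,190,120),(-29,190,12),(-29,30,12),(-80,20,12),(-80,20,60)]: 
        j=bot.solve_ik(W(*q),quat(f)); print(f,q,W(*q).round(),None if j is None else np.round(j,2))
E
```

```text
0 (-29, 190, 120) [471. 357. 120.] [ 0.98  0.31 -0.32  0.   -0.94  2.04]
0 (-29, 190, 12) [471. 357.  12.] [ 0.98  0.44 -0.42  0.   -0.71  2.04]
0 (-29, 30, 12) [452. 199.  12.] [ 0.81  0.32 -0.64  0.   -0.61  2.21]
0 (-80, 20, 12) [400. 195.  12.] [ 0.9   0.26 -0.75  0.   -0.57  2.12]
0 (-80, 20, 60) [400. 195.  60.] [ 0.9   0.17 -0.7   0.   -0.7   2.12]
1 (-29, 190, 120) [471. 357. 120.] [ 0.98  0.31 -0.32  0.   -0.94 -1.1 ]
1 (-29, 190, 12) [471. 357.  12.] [ 0.98  0.44 -0.42  0.   -0.71 -1.1 ]
1 (-29, 30, 12) [452. 199.  12.] [ 0.81  0.32 -0.64  0.   -0.61 -0.93]
1 (-80, 20, 12) [400. 195.  12.] [ 0.9   0.26 -0.75  0.   -0.57 -1.02]
1 (-80, 20, 60) [400. 195.  60.] [ 0.9   0.17 -0.7   0.   -0.7  -1.02]
```

Run:
```python
from plant import bot
from h import *
import cv2
bot.move_gripper(0,20)
bot.move_ptp(W(-29,186,70),quat(1))
bot.pause(0.2)
s=bot.read_state();print(s["t"],s["tcp_pos"],w2r(RP,s["tcp_pos"]),s["width"],s["contact_force"])
cv2.imwrite("pics/wrist1.png",bot.camera("wrist")[:,:,::-1])
cv2.imwrite("pics/top1.png",bot.camera("top")[:,:,::-1])
```

```text
3.2167 [470.27199958 354.45949804  70.34510095] [-29.3185363  186.99109476  70.34510095] 0.307837501865761 [-0.28519799 -0.29213321  0.07756544]
```

View pics/wrist1.png

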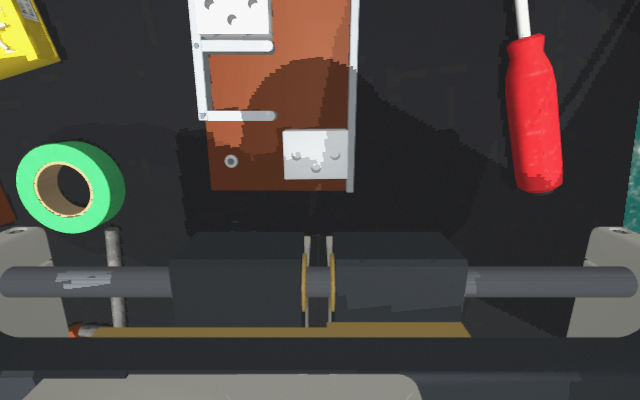

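Run:
```python
import cv2
a=cv2.imread("pics/wrist1.png")[100:340,170:470]
cv2.imwrite("pics/w1c.png",cv2.resize(a,None,fx=2.5,fy=2.5,interpolation=cv2.INTER_CUBIC))
a=cv2.imread("pics/top1.png")[180:300,200:400]
cv2.imwrite("pics/t1c.png",cv2.resize(a,None,fx=4,fy=4,interpolation=cv2.INTER_CUBIC))
```

```text
(no output)
```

View pics/w1c.png

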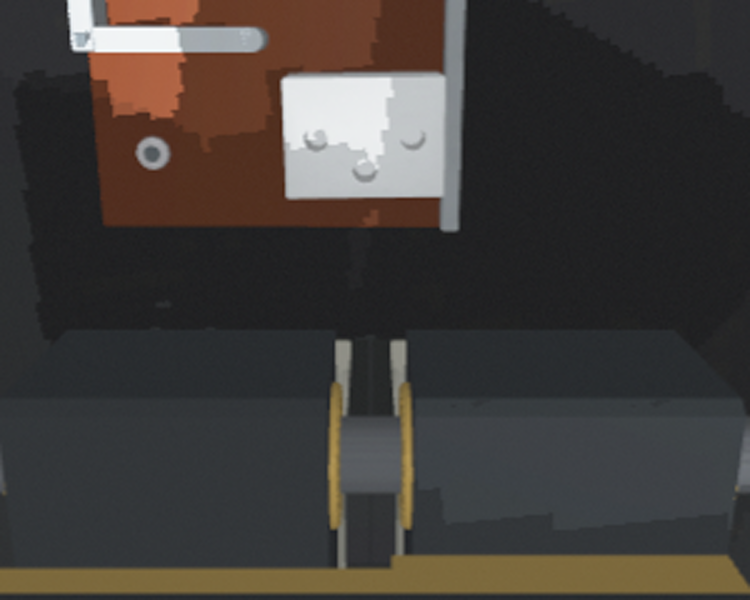

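View pics/t1c.png

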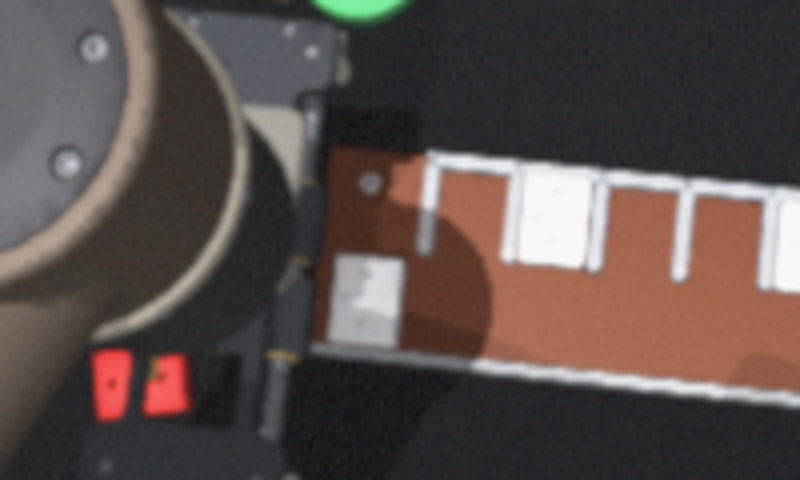

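Run:
```python
from plant import bot
from h import *
cal=bot.get_calibration("wrist");s=bot.read_state();V=wview(bot,s,cal)
L=np.array([(459,231,-53,171,9),(103,226,46,171,4),(267,40,-2,120,16)],float)
uv=(L[:,:2]+.5)/2.5-.5+[170,100]
print(fit(cal,L[:,2:],uv,V,x0=RP)); print((proj(cal,r2w(RP,L[:,2:]),V)-uv).round(1))
c=lambda u,v:((u+.5)/2.5-.5+170,(v+.5)/2.5-.5+100)
for q in[(281,75),(445,72),(445,196),(286,199)]: print(w2r(RP,back(cal,c(*q),24,V)).round(1))
t=s["tcp_pos"]
for d in[(0,0,0),(0,9.5,0),(0,-9.5,0),(21,-9.5,0),(-21,-9.5,0),(0,-9.5,20),(0,-9.5,50)]:
    w=w2r(RP,t)+d; print(d,proj(cal,W(*w),V))
```

```text
(array([ 4.73759205e+02,  1.64403994e+02, -1.26310333e-01]), array([[ 0.61707234,  0.71142107],
       [ 0.06961325, -0.06564383],
       [-0.64112637, -0.45538769]]))
[[-2.4  2.1]
 [-2.6  2.1]
 [-4.3  1.6]]
[ -8.8 127.   24. ]
[-48.4 126.3  24. ]
[-49.1 156.7  24. ]
[ -9.2 157.6  24. ]
(0, 0, 0) [[315.49904518 252.79670648]]
(0, 9.5, 0) [[315.50862148 269.47351572]]
(0, -9.5, 0) [[315.48918119 235.61889435]]
(21, -9.5, 0) [[274.28449943 235.55363469]]
(-21, -9.5, 0) [[356.69856234 235.68416144]]
(0, -9.5, 20) [[315.1484294  251.98604819]]
(0, -9.5, 50) [[314.43308173 286.34597101]]
```

Run:
```python
from plant import bot
from h import *
import cv2
bot.line_to(W(-30,186,12.5),80,quat(1)); bot.pause(0.2)
s=bot.read_state();print(s["t"],w2r(RP,s["tcp_pos"]),s["contact_force"])
a=bot.camera("scene")[:,:,::-1]
cv2.imwrite("pics/s2.png",cv2.resize(a[140:340,180:460],None,fx=2.8,fy=2.8,interpolation=cv2.INTER_CUBIC))
a=bot.camera("wrist")[:,:,::-1]
cv2.imwrite("pics/w2.png",cv2.resize(a[100:340,170:470],None,fx=2.5,fy=2.5,interpolation=cv2.INTER_CUBIC))
```

```text
4.3833 [-29.77208915 186.34208584  13.12593105] [ 0.45841578 -0.24531193 -0.58461787]
```

View pics/s2.png

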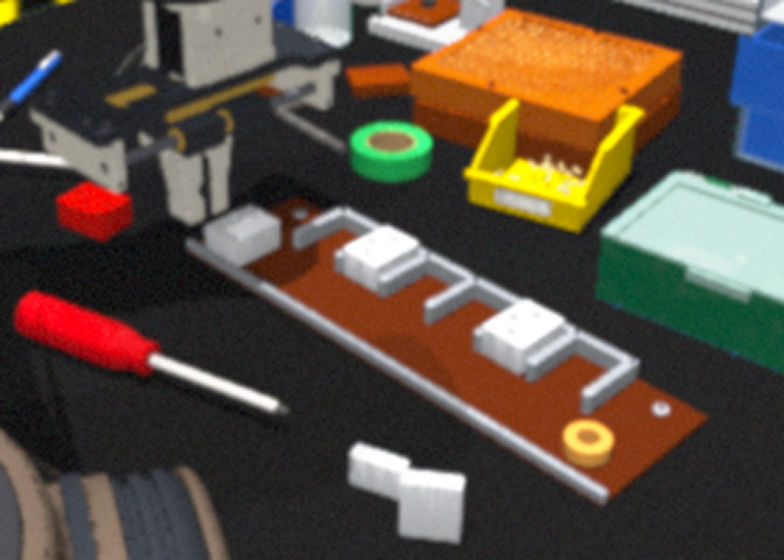

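View pics/w2.png

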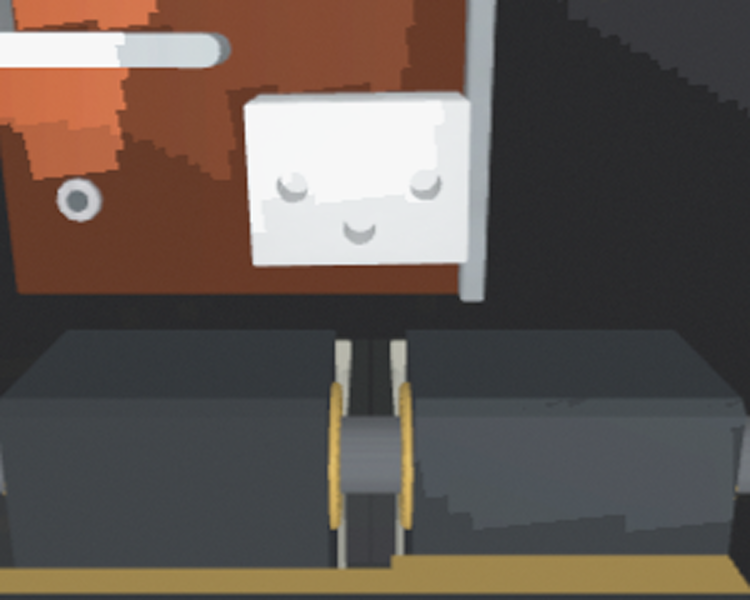

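Run:
```python
from plant import bot
from h import *
import cv2
for y in (172,124.5,84.5,49):
    bot.line_to(W(-30,y,12.5),35,quat(1)); bot.pause(0.1)
    s=bot.read_state();print(s["t"],w2r(RP,s["tcp_pos"]),s["contact_force"].round(2))
a=bot.camera("wrist")[:,:,::-1]; cv2.imwrite("pics/w3f.png",a)
cv2.imwrite("pics/w3.png",cv2.resize(a[100:340,170:470],None,fx=2.5,fy=2.5,interpolation=cv2.INTER_CUBIC))
a=bot.camera("top")[:,:,::-1]
cv2.imwrite("pics/t3.png",cv2.resize(a[205:300,268:472],None,fx=3.9,fy=3.9,interpolation=cv2.INTER_CUBIC))
```

```text
5.1333 [-29.90658287 172.14259856  12.57249917] [-0.82  0.6  -0.17]
6.7417 [-30.08446485 124.45383418  12.40926651] [-0.34 -0.43 -1.1 ]
8.1333 [-30.03915389  84.50550637  12.44146482] [ 0.04 -0.21  0.11]
9.4 [-30.04062366  49.03081299  12.44926434] [ 0.25 -0.93 -0.27]
```

View pics/w3.png

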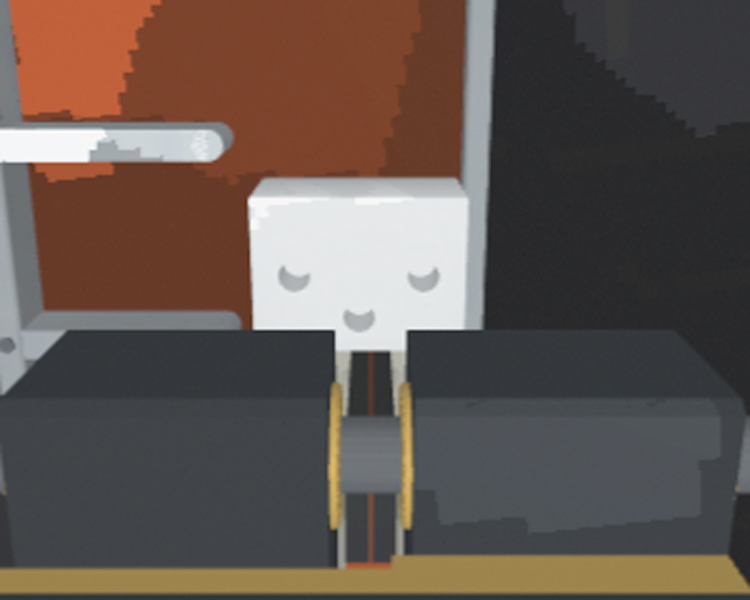

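View pics/t3.png

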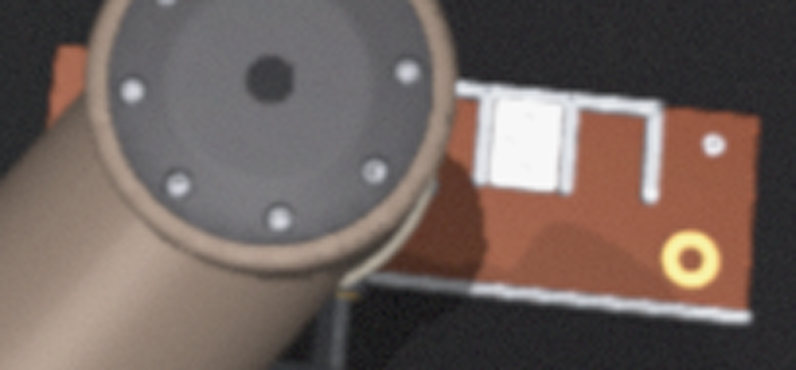

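```bash
cat > m.py <<'E'
from plant import bot
from h import *
cal=bot.get_calibration("wrist")
def run(pts):
    s=bot.read_state();V=wview(bot,s,cal)
    c=lambda u,v:((u+.5)/2.5-.5+170,(v+.5)/2.5-.5+100)
    for n,u,v,z in pts: print(n,w2r(RP,back(cal,c(u,v),z,V)).round(1))
E
python3 -c "
from m import *
run([('div far',190,131,16),('div near',190,161,16),('nose',222,146,16),('die fl',249,198,24),('die fr',467,197,24),('die rear',370,351,24),('lip in',467,197,9),('lip in@',483,330,9), ('div40 near edge?',180,311,16)])
"
```

```text
div far [ 2.3 -3.3 16. ]
div near [ 2.6  2.3 16. ]
nose [-3.5 -0.5 16. ]
die fl [-9.4  7.7 24. ]
die fr [-48.7   7.5  24. ]
die rear [-31.2  37.3  24. ]
lip in [-50.4  10.6   9. ]
lip in@ [-54.6  38.7   9. ]
div40 near edge? [ 6.3 32.1 16. ]
```

Run:
```python
from plant import bot
from h import *
import cv2
bot.line_to(W(-30,46.8,12.5),20,quat(1)); bot.pause(0.15)
print(w2r(RP,bot.read_state()["tcp_pos"]))
a=bot.camera("wrist")[:,:,::-1]
cv2.imwrite("pics/w4.png",cv2.resize(a[100:340,170:470],None,fx=2.5,fy=2.5,interpolation=cv2.INTER_CUBIC))
bot.line_to(W(-30,54,12.5),40,quat(1))
bot.line_to(W(-30,56,60),150,quat(1))
bot.line_to(W(-95,60,60),150,quat(1)); bot.pause(0.2)
s=bot.read_state();print(s["t"],w2r(RP,s["tcp_pos"]))
a=bot.camera("wrist")[:,:,::-1]
cv2.imwrite("pics/w5f.png",a)
cv2.imwrite("pics/w5.png",cv2.resize(a[0:240,170:470],None,fx=2.5,fy=2.5,interpolation=cv2.INTER_CUBIC))
a=bot.camera("top")[:,:,::-1]
cv2.imwrite("pics/t5.png",cv2.resize(a[205:300,268:472],None,fx=3.9,fy=3.9,interpolation=cv2.INTER_CUBIC))
```

```text
[-30.01137742  46.76006817  12.50199231]
11.5417 [-94.40407827  60.02500519  59.8241611 ]
```

View pics/w5f.png

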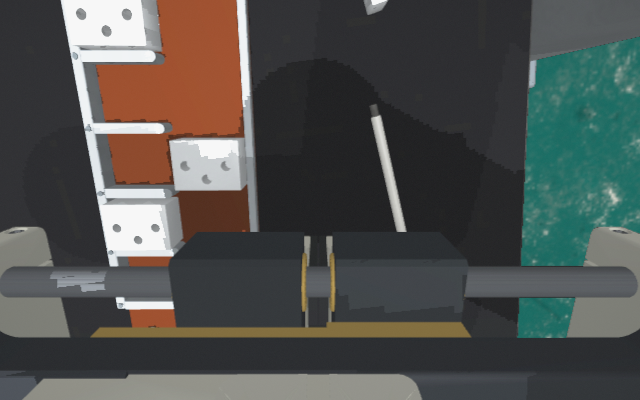

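View pics/t5.png

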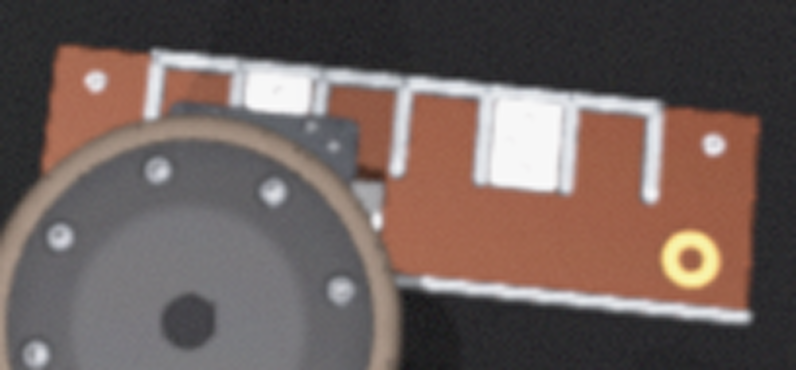

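View pics/w4.png

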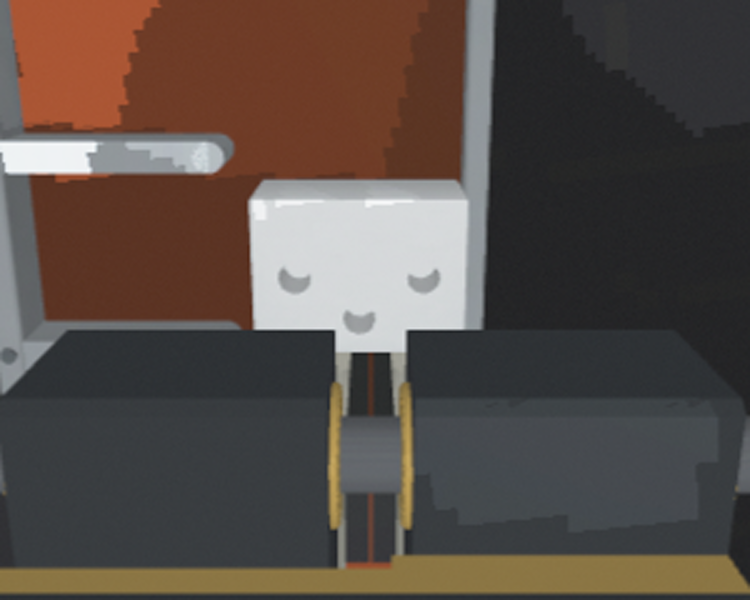

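Run:
```python
import cv2
a=cv2.imread("pics/w5f.png")[105:230,80:280]
cv2.imwrite("pics/w5c.png",cv2.resize(a,None,fx=4,fy=4,interpolation=cv2.INTER_CUBIC))
```

```text
(no output)
```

View pics/w5c.png

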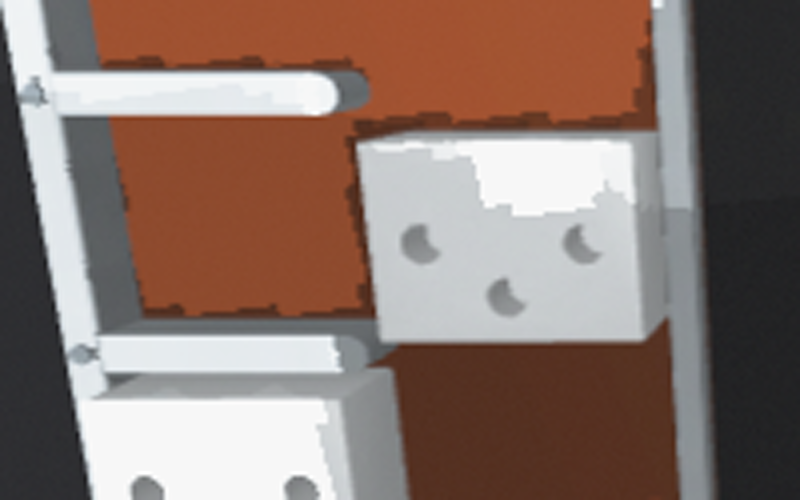

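```bash
python3 -c "
from m import *
s=bot.read_state();V=wview(bot,s,cal)
for n,u,v,z in [('d0',200,94,16),('d0nose',338,95,16),('d40',230,354,16),('d40nose',371,352,16),('fl',357,143,24),('fr',632,138,24),('nl',380,342,24),('nr',645,341,24),('lipout',712,480,9)]:
    print(n,w2r(RP,back(cal,((u+.5)/4-.5+80,(v+.5)/4-.5+105),z,V)).round(1))
ct=bot.get_calibration('top')
for u,v in [(383,182),(379,240)]: print(w2r(RP,back(ct,((u+.5)/3.9-.5+268,(v+.5)/3.9-.5+205),24)).round(1))
"
```

```text
d0 [16.4 -0.9 16. ]
d0nose [-4.1 -0.7 16. ]
d40 [17.8 39.1 16. ]
d40nose [-4.4 38.8 16. ]
fl [-9.7  5.6 24. ]
fr [-49.5   4.9  24. ]
nl [-9.6 35.2 24. ]
nr [-49.5  35.1  24. ]
lipout [-55.6  62.5   9. ]
[-6.5  6.7 24. ]
[-33.9   6.   24. ]
```

Run:
```python
from plant import bot
from h import *
import cv2
q=quat(1)
bot.line_to(W(-30,56,60),150,q)
bot.line_to(W(-30,54,12.5),120,q)
bot.line_to(W(-30,45.8,12.5),20,q); bot.pause(0.15)
print(w2r(RP,bot.read_state()["tcp_pos"]))
bot.line_to(W(-30,54,12.5),40,q)
bot.line_to(W(-30,56,60),150,q)
bot.line_to(W(-95,20.3,60),150,q)
bot.line_to(W(-95,20.3,12.5),100,q); bot.pause(0.2)
s=bot.read_state();print(s["t"],w2r(RP,s["tcp_pos"]),s["contact_force"])
a=bot.camera("wrist")[:,:,::-1]
cv2.imwrite("pics/w6f.png",a)
```

```text
[-29.96110414  45.77750769  12.49795105]
15.775 [-94.65627434  20.79247169  13.10543081] [ 0.32811665  0.00861782 -0.4072474 ]
```

View pics/w6f.png

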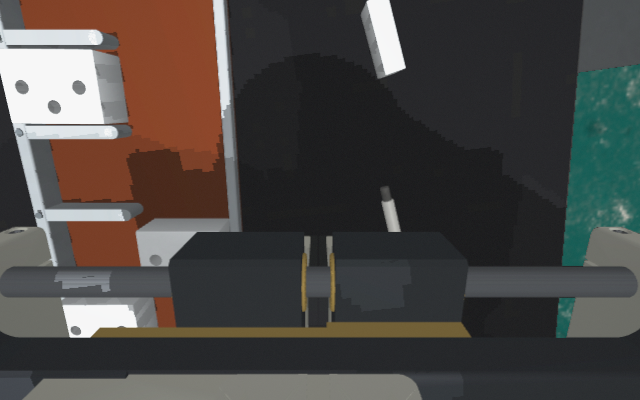

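Run:
```python
from plant import bot
from h import *
import cv2
q=quat(1)
def f():
    s=bot.read_state(); F=s["contact_force"]; a=RP[2]
    print(round(s["t"],2),w2r(RP,s["tcp_pos"]).round(1),(np.cos(a)*F[0]+np.sin(a)*F[1]).round(1),F.round(1)); return np.hypot(F[0],F[1])
for x in (-72,-62,-52,-45,-38,-32,-28):
    bot.line_to(W(x,20.3,12.5),30,q)
    if f()>10: print("stop");break
bot.pause(.1); f()
a=bot.camera("wrist")[:,:,::-1]
cv2.imwrite("pics/w7f.png",a)
a=bot.camera("scene")[:,:,::-1]
cv2.imwrite("pics/s7.png",cv2.resize(a[140:340,180:460],None,fx=2.8,fy=2.8,interpolation=cv2.INTER_CUBIC))
```

```text
16.74 [-72.1  20.1  12.4] 0.6 [0.7 0.8 0.4]
17.23 [-61.8  20.3  12.4] -0.5 [-0.5  0.5 -0.1]
17.71 [-51.7  20.4  12.5] 0.5 [ 0.5 -0.3 -0.4]
18.09 [-44.7  20.4  12.5] -0.3 [-0.3 -0.4  0.1]
18.48 [-37.7  20.4  12.5] 0.3 [0.4 0.9 0.5]
18.82 [-31.7  20.4  12.5] 0.3 [ 0.2 -0.6  0.1]
19.11 [-27.7  20.4  12.5] 0.7 [ 0.7 -0.5 -0.3]
19.21 [-27.9  20.4  12.5] -0.1 [ 0.   0.8 -0.1]
```

View pics/w7f.png

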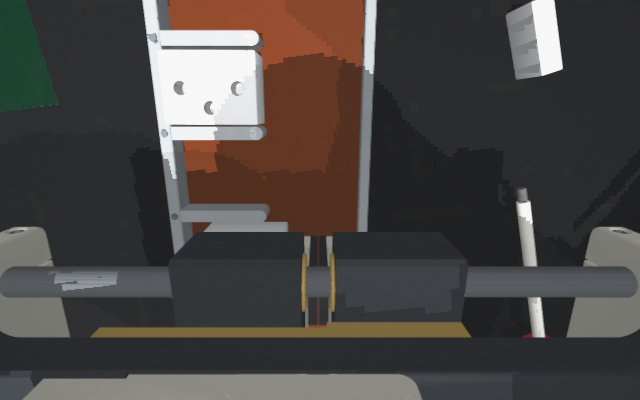

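View pics/s7.png

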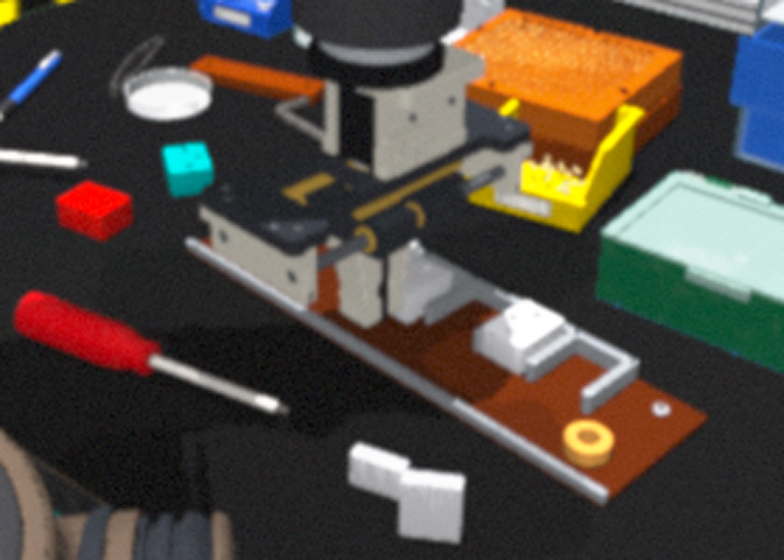

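```bash
cat > p.py <<'E'
from plant import bot
from h import *
import cv2,sys
q=quat(1); cal=bot.get_calibration("wrist")
def f():
    s=bot.read_state(); F=s["contact_force"]; a=RP[2]
    print(round(s["t"],2),w2r(RP,s["tcp_pos"]).round(1),F.round(1)); return np.hypot(F[0],F[1])
for x in map(float,sys.argv[2:]):
    bot.line_to(W(x,20.3,12.5),25,q)
    if f()>6: print("stop");break
bot.pause(.1); f()
s=bot.read_state();V=wview(bot,s,cal)
a=bot.camera("wrist")[:,:,::-1]
cv2.imwrite(f"pics/{sys.argv[1]}.png",cv2.resize(a[20:270,140:340],None,fx=3,fy=2.4,interpolation=cv2.INTER_CUBIC) if 0 else cv2.resize(a[20:270,140:340],None,fx=2.4,fy=2.4,interpolation=cv2.INTER_CUBIC))
for u in (250,260,270,280,288): print(u,w2r(RP,back(cal,(u,226),24,V)).round(1))
E
python3 p.py w8 -26 -24 -22
```

```text
19.56 [-25.9  20.3  12.5] [-0.1 -0.  -0. ]
19.81 [-23.9  20.3  12.5] [ 0.5 -1.   0.8]
20.06 [-21.8  20.4  12.5] [-0.4  0.4 -0.1]
20.16 [-21.8  20.4  12.5] [ 0.1 -0.4 -0. ]
250 [ 8.8  1.6 24. ]
260 [ 4.1  1.6 24. ]
270 [-0.6  1.6 24. ]
280 [-5.3  1.6 24. ]
288 [-9.   1.6 24. ]
```

View pics/w8.png

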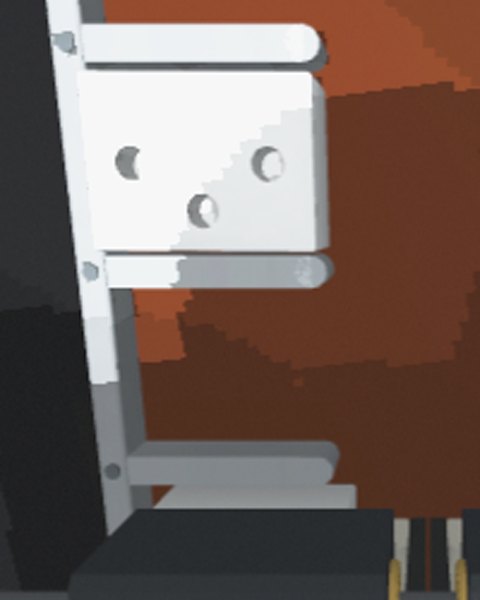

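```bash
python3 p.py w9 -20 -18.5 -17 -16 -15.5
```

```text
20.46 [-19.9  20.3  12.5] [ 0.6  0.3 -0.3]
20.71 [-18.4  20.3  12.5] [-0.5  0.  -0.7]
20.96 [-16.9  20.3  12.5] [-0.5 -0.1 -0.9]
21.21 [-16.3  20.2  12.5] [-3.5  1.2  2.4]
21.46 [-16.2  20.2  12.5] [-7.1  3.3  4.4]
stop
21.56 [-16.3  20.2  12.4] [-6.7  2.6  4.2]
250 [14.3  1.3 24. ]
260 [ 9.6  1.3 24. ]
270 [ 4.9  1.3 24. ]
280 [ 0.3  1.3 24. ]
288 [-3.5  1.3 24. ]
```

View pics/w9.png

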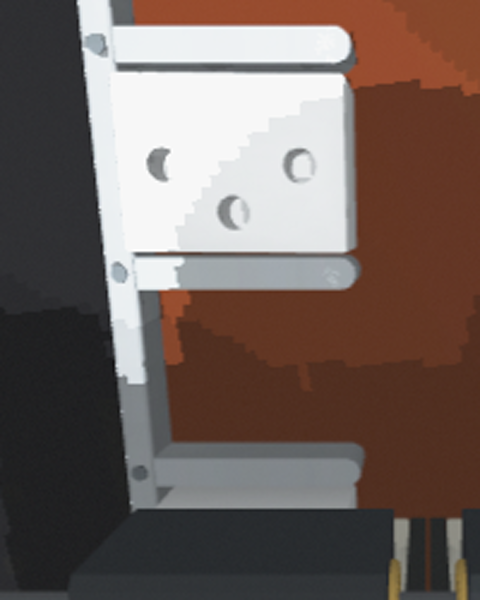

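The force rose to about 7 N and the die's front edge is level with the divider noses, so it has reached the back stop. I'll back off and check from clear.

Run:
```python
from plant import bot
from h import *
import cv2
q=quat(1)
bot.line_to(W(-30,20.3,12.5),40,q)
bot.line_to(W(-95,20.3,70),120,q)
bot.line_to(W(-60,110,100),150,q); bot.pause(.2)
s=bot.read_state();print(s["t"],s["contact_force"])
cal=bot.get_calibration("wrist");V=wview(bot,s,cal);np.save("V.npy",V)
a=bot.camera("wrist")[:,:,::-1]
cv2.imwrite("pics/w10.png",a)
a=bot.camera("scene")[:,:,::-1]
cv2.imwrite("pics/s10.png",cv2.resize(a[140:340,180:460],None,fx=2.8,fy=2.8,interpolation=cv2.INTER_CUBIC))
a=bot.camera("top")[:,:,::-1]
cv2.imwrite("pics/t10.png",cv2.resize(a[205:300,268:472],None,fx=3.9,fy=3.9,interpolation=cv2.INTER_CUBIC))
```

```text
24.025 [-0.74168575  0.4951759  -0.21728495]
```

View pics/w10.png

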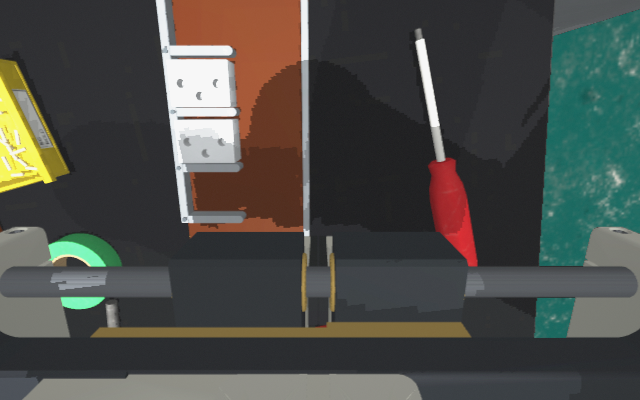

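View pics/s10.png

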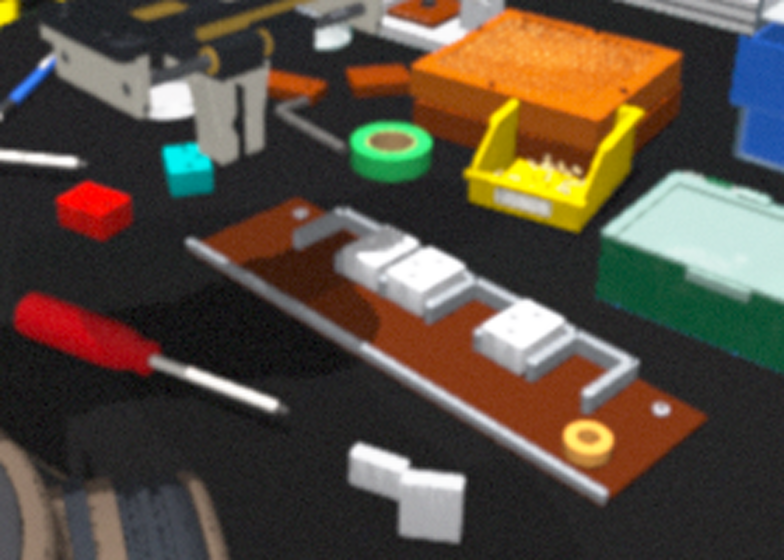

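View pics/t10.png

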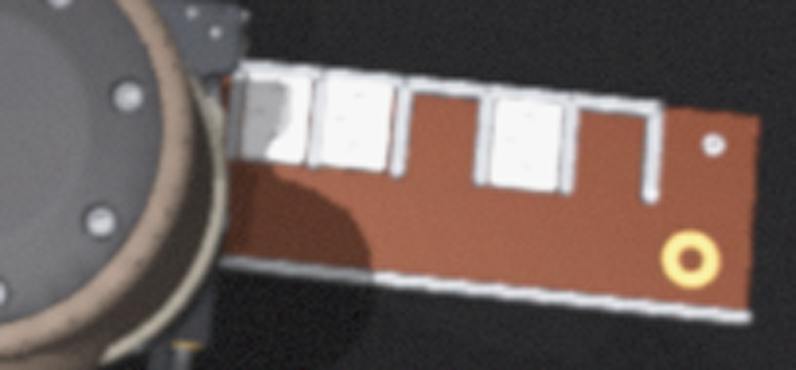

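All three views show the die in the third gap, flush and flat like the stored dies. In the top crop it is at (355,120), and the collar and stored dies are at the same pixels as before. The arm is clear.

```bash
python3 -c "
from plant import bot
print(bot.read_state()['t']); print(bot.close_job())"
```

```text
24.175
the job is handed in; nothing more can be done
None
```

The die is fully home in the third gap from the left end, and I handed the job in at about 24 s of the 54 s allowed. No verdict was reported.

- **Push along the rail:** I pushed it with closed fingertips past gaps one and two. It stood at y ≈ 21 mm before the third gap, and I nudged it about 1 mm closer to the gap's centre.
- **Push in:** I pushed it straight in until it met the back stop. Contact force rose to about 8 N there, well under the limits.
- **Last checks:** All three cameras show the die flat and flush with the divider ends. In the top view, the second stored die and the collar are at their original pixels. The wrist and scene views show the first stored die, partly hidden from above, still home. The scene view shows the tape and hex key undisturbed. The gripper was clear of everything.
- **Disagreements:** The wrist and top cameras differed by up to about 3 mm in absolute position. I worked relative to the dividers to avoid this. The closed fingers also reached about 5 mm less far forward than the 42 mm I had assumed, so I made the last part of the push in small steps while watching the force.

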